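Show a slide magazine to the label reader

ROBOT

A 6-joint arm with a two-finger parallel gripper is mounted at the origin on the work surface. World frame = base frame: x ahead of the robot, y to its left, z up, the work surface at z = 0. Lengths are in m, angles in rad, forces in N, time in s.
With the tool pointing down it reaches from about 0.4 to 0.825 m from the base axis. Payload 7 kg.
Tool frame: the origin (TCP) lies midway between the tips of the shut fingers; the grasp point (between the pads) lies tcp_to_grasp behind it (tcp_to_grasp is the distance from the TCP to the grasp point, in m); z points along the fingers, y is the direction in which the jaws open and shut (so a half turn about z gives the same grasp; the last joint's range is limited). The gripper opens to 88 mm and grips with 3 to 60 N. Pads are 19 mm wide; open, the fingers measure 130 mm over their backs; the gripper's body (78 mm by 193 mm) begins 47 mm behind the grasp point.
Start: joints at [-0.999, 0.359, 0.012, 0, -1.224, -0.288], TCP at [0.189, -0.648, 0.202] pointing down, gripper open.
Joint ranges: [-3.07, 3.07], [-1.43, 2.12], [-1.02, 1.25], [-3.03, 1.67], [-3.05, -0], [-3.03, 3.03]. Speed limits (rad/s): [2.39, 2.39, 3.01, 3.14, 3.14, 3.14].

INTERFACE

Orientations are given as a unit quaternion [w, x, y, z].
In Python, from rig import move_ptp, move_l, move_j, gripper_to, wait, inverse_kinematics, read_camera, Unreachable, hand_in, silhouettes, get_time_s, get_joint_positions, get_qd, get_joint_efforts, get_position, get_tool_rot, get_contact_force, get_wrist_torque, get_width, tcp_to_grasp gives the robot as it stands. Calls block until the motion is done:
- move_ptp(position, orientation): joint-space move of the TCP to a pose.
- move_l(position, orientation=None, vel=0.15, stop_force=None): straight line of the TCP; orientation=None keeps the orientation; vel is the mean speed in m/s. With stop_force (N) it stops when the force on the tool has changed by that much, and returns True; else False.
- move_j(angles): joint-space move.
- gripper_to(opening, f_grip=None): finger opening in m; f_grip is the grip in N (None keeps the last); returns when the fingers have stopped.
- wait(seconds).
- inverse_kinematics(position, orientation): joint angles nearest the present ones, or None.
- read_camera(name): name is "scene" or "top"; returns a dict with "image" (400x640x3 uint8, red, green, blue), "fx", "fy", "cx", "cy" (pixels), "k1" (the pictures are not rectified: a ray, as slopes to the right and down, at radius r is drawn at 1 + k1 r^2 times it, then the intrinsics apply), "extrinsics" (4x4, takes a point from camera to world coordinates). Camera axes: x right, y down, z forward; pixel columns grow to the right and rows downward; lengths in m; the calibration is good to about 2 mm. A picture is of the moment at which its call begins. There is no depth.
A pose or a line that the arm cannot do raises Unreachable and nothing moves.
- hand_in(): hands the job in, once; it reports no verdict.
Trained networks look in a picture, given as the dict that the camera call returned (one of the last four; its "shot" number tells which), for a name from the list of things; names that differ only in an ending like _2 or _b are one class to them, and where a whole thing is asked for, a point or a joint stands for the part that bears it (a point fixed in the world has none). Each returns a list of dicts, best first, with "confidence" (0 to 1); they miss things now and then, are a little off and sometimes report something else, mostly with a low value. They report only what shows in the picture. A call takes as long as a camera call. They do not tell look-alikes from the thing itself.
- silhouettes(picture, thing): "region" (400x640 bool, what is visible of it) and "pixel" ([column, row] in pixels, amid what is visible of it).
Readings, each from a call of its own:
- get_time_s(): time.
- get_joint_positions(): joint angles.
- get_qd(): joint speeds.
- get_joint_efforts(): joint torques, N m.
- get_position(): TCP position.
- get_tool_rot(): TCP orientation.
- get_contact_force(): force on the tool from outside, world axes, zero at the start.
- get_wrist_torque(): the same for the moment, N m.
- get_width(): finger opening in m.
Only numpy, scipy, OpenCV 4.12 (cv2) and the standard library are available. Lean on these libraries where they do the work, as an engineer would, in place of code of your own. Each camera call takes 0.05 s, during which the arm holds its last target. There are 200 camera calls.

TASK

Lift the one short slide magazine out of its bay in the dock and hold it up in the air in front of the label reader: the label 80 mm out from the reader's window, centred on the window and squarely facing it, the magazine upright as the (tipped) reader head sees it. Leave the two long magazines in their bays and do not push the reader out of its setting. Finish while still holding the magazine there, steadily.

Things in the scene. Friction and masses are not known exactly. Their poses are not given: they have to be found in the camera images.
- short_mag_center (a point): Centre (half-way up) of the short slide magazine: black upright cassette of glass slides, 60 long (x) x 32 wide (y) x 84 tall (z) mm, 0.1 to 0.21 kg, flat parallel long sides to grip across the 32 mm. It stands in any one of the dock's three bays. x runs along its length, out of the end with the white bar-code label (at the start the end away from the robot); z up.
- label (a point): Centre of the label on the short magazine's +x end face (label 24 x 44 mm upright), half-way up; it lies 30 mm along x from the magazine's centre, same axes; x points straight out of the label.
- long_mag_a_center (a point): Centre (half-way up) of a long slide magazine, the same black cassette but 90 mm long (x) x 32 x 84 mm tall, standing in another bay of the dock. To be left there.
- long_mag_b_center (a point): Centre (half-way up) of the other long slide magazine, 90 x 32 x 84 mm, standing in the remaining bay. To be left there.
- dock: Fixed dock: grey plate 120 (x) x 250 (y) x 8 mm thick with three bays side by side along y, 75 mm apart, the middle one at its centre. Bay walls 4 mm thick rise to 22 mm above the table; inside 39 wide (y) x 104 mm long (x). Magazines stand on the plate, lengthwise along x. Origin: centre of its underside, on the table; x away from the robot, z up.
- window (a point): Centre of the label reader's window: dark front face, 58 wide x 42 mm tall, of a white head 80 mm long on a column behind it. Head height, heading and downward tip (10 to 32 degrees) vary; friction holds them. x points from the window back into the head, y sideways, z up across the window. The label belongs at x = -80 mm, y = z = 0 here, magazine x and z axes along the window's x and z.
Mind the look-alikes: they are no part of the job. What is shaped like the part that bears short_mag_center but yellow is not meant.

How it is judged:
By the outcome, as a careful person would: the job done as asked, in the order asked, and still so for the second after the job is handed in, while the arm keeps its last pose, push and grip.
It also fails if it takes over 38 s, if anything falls off the work surface, if the arm or the gripper's body presses on something with over 40 N, if the wrist force passes 120 N, or if a joint passes its speed limit or range.

## Working session

There is one attempt and no reset: what is moved stays moved. The work goes in short steps, each a Python script; the robot and the scene stay as the last script left them, time stands still between calls to the robot, and variables do not carry over. Pictures are saved under pics/ and viewed, on a budget of 10 in all, crops included, one or two more only if the job needs it, and the job is handed in when it is done.

```bash
mkdir -p pics; ls; python3 - <<'E'
from rig import *
import cv2,pickle,numpy as np
out={}
for n in("scene","top"):
    p=read_camera(n); out[n]=p
    cv2.imwrite(f"pics/{n}0.png",p["image"][:,:,::-1])
    print(n,p["fx"],p["fy"],p["cx"],p["cy"],p["k1"],np.round(p["extrinsics"],4).tolist())
    for t in("short_mag_center","long_mag_a_center","dock","window"):
        s=silhouettes(p,t); out[n,t]=s
        print(t,[(round(d["confidence"],2),np.round(d["pixel"]).tolist(),int(d["region"].sum())) for d in s])
pickle.dump(out,open("d0.pkl","wb"))
print(tcp_to_grasp,get_time_s(),get_tool_rot())
E
```

```text
pics
scene 484.2794889523771 484.2794889523771 321.04201011188724 203.90020676781523 -0.05967261696332917 [[0.81, 0.4666, -0.3552, 0.9737], [0.5863, -0.658, 0.4726, -0.5399], [-0.0131, -0.5911, -0.8065, 1.1156], [0.0, 0.0, 0.0, 1.0]]
short_mag_center [(0.97, [314.0, 153.0], 550), (0.88, [350.0, 186.0], 536)]
long_mag_a_center [(0.88, [362.0, 174.0], 754)]
dock [(0.95, [353.0, 220.0], 1343)]
window [(0.63, [302.0, 299.0], 1819)]
top 447.8791234962398 447.8791234962398 316.51463009071176 200.53040771661256 -0.050409111712158 [[0.0057, -0.992, 0.126, 0.3998], [-0.9999, -0.0038, 0.0153, 0.0145], [-0.0147, -0.1261, -0.9919, 1.2508], [0.0, 0.0, 0.0, 1.0]]
short_mag_center [(0.97, [245.0, 264.0], 393), (0.56, [268.0, 206.0], 307)]
long_mag_a_center [(0.63, [241.0, 205.0], 612)]
dock [(0.4, [296.0, 194.0], 450)]
window [(0.9, [440.0, 121.0], 1309)]
0.0188 0.5 [-1.89008786e-05 -1.41441004e-01  9.89946686e-01  4.32863410e-05]
```

View pics/scene0.png

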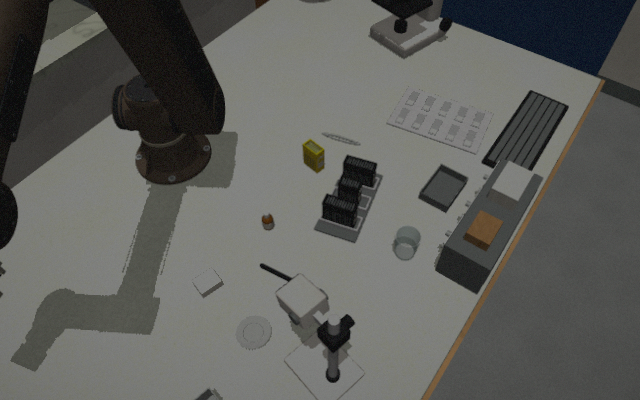

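View pics/top0.png

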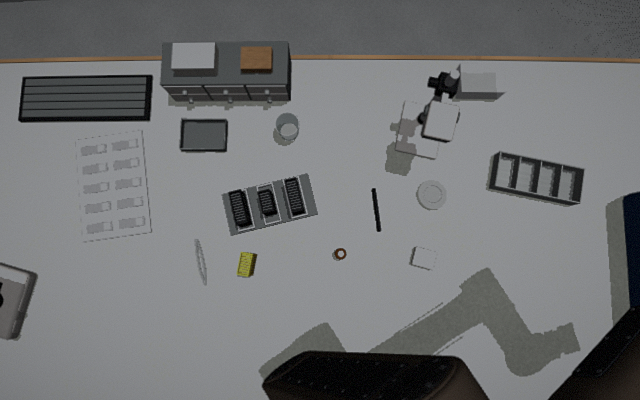

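The scene view shows the dock at about (350,200) with three black cassettes. The short one is in the middle bay, and the yellow look-alike is at (314,155). The reader head is at (302,297) with its column at (335,350). In the top view the dock is at (270,205) and the head at (440,121). Next I'll zoom in.

```bash
python3 - <<'E'
import pickle,cv2,numpy as np
o=pickle.load(open("d0.pkl","rb"))
def crop(n,c,r,w,h,s): return cv2.resize(o[n]["image"][r:r+h,c:c+w,::-1],None,fx=s,fy=s,interpolation=cv2.INTER_CUBIC)
def g(i): return cv2.convertScaleAbs(i,alpha=1.3,beta=15)
a=np.hstack([crop("scene",265,260,100,75,4),crop("top",380,60,100,75,4)])
b=np.hstack([crop("scene",305,150,100,75,4) if 0 else crop("scene",305,150,100,100,3)[:300,:400],crop("top",215,165,110,75,3.0)[:300]]) if 0 else np.hstack([crop("scene",302,150,100,75+0,4),crop("top",217,170,100,75,4)])
cv2.imwrite("pics/crop.png",g(np.vstack([a,b])))
E
```

```text
(no output)
```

View pics/crop.png

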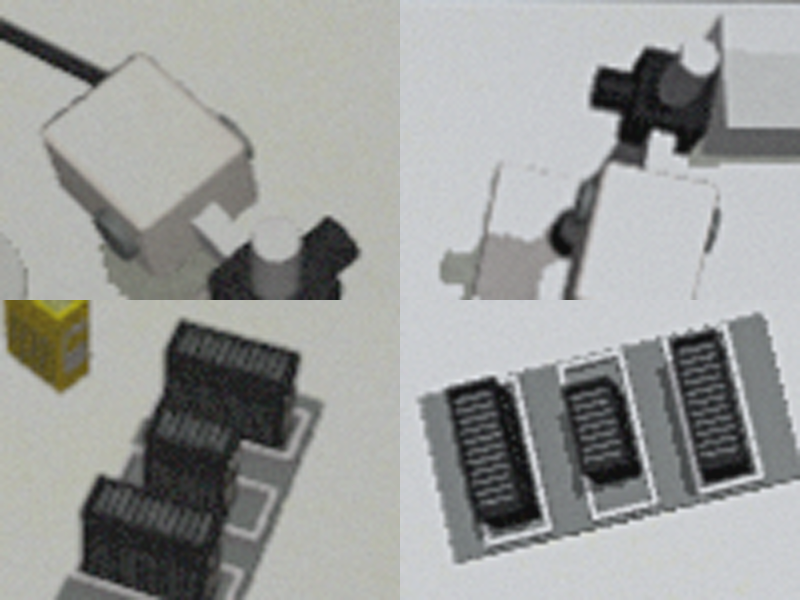

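Crop: the head's top face is bright and clear in both views, and its front points towards the robot. The short magazine stands in the middle bay. I'll enlarge the head.

```bash
python3 - <<'E'
from rig import *
import pickle,cv2,numpy as np
o=pickle.load(open("d0.pkl","rb"))
for n in("scene","top"):
    o[n+"avg"]=np.mean([read_camera(n)["image"].astype(float) for _ in range(10)],0)
pickle.dump(o,open("d0.pkl","wb"))
def crop(n,c,r,w,h,s): return cv2.resize(o[n+"avg"][r:r+h,c:c+w,::-1],None,fx=s,fy=s,interpolation=cv2.INTER_CUBIC)
a=np.hstack([crop("scene",273,268,57,80,7),crop("top",413,78,57,80,7)])
for k in range(10):
    a[::70,:]=a[::70,:]*.8; a[:,:399:70]*=.8; a[:,399::70]*=.8
    break
cv2.imwrite("pics/crop2.png",np.clip(a*1.3+15,0,255))
E
```

```text
[ WARN:0@9.634] global loadsave.cpp:1063 imwrite_ Unsupported depth image for selected encoder is fallbacked to CV_8U.
```

View pics/crop2.png

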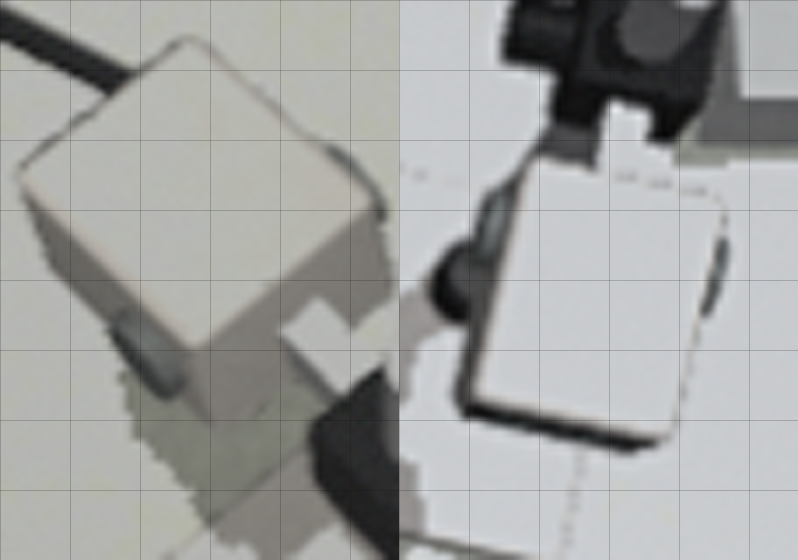

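Picture: the head's top-face corners are clear in both views. In the 7x crop they are at scene (188,38), (18,178), (198,350), (370,205) and top (470,403), (672,437), (724,195). The dark window shows as a thin strip on the side nearest the robot. Next I'll fit boxes.

```bash
cat > h.py <<'E'
import numpy as np,cv2,pickle
from scipy.optimize import least_squares,minimize
from scipy.spatial.transform import Rotation as R
o=pickle.load(open("d0.pkl","rb"))
def proj(n,P):
    c=o[n];T=c["extrinsics"];q=(np.atleast_2d(P)-T[:3,3])@T[:3,:3];s=q[:,:2]/q[:,2:]
    s=s*(1+c["k1"]*(s**2).sum(1,keepdims=True));return s*[c["fx"],c["fy"]]+[c["cx"],c["cy"]]
def box(p,Rm,dx,dy,dz): # corners, dims ranges
    return np.array([p+Rm@np.array([x,y,z]) for x in dx for y in dy for z in dz])
def mask(n,P,s=4):
    h=cv2.convexHull(((proj(n,P)+.5)*s-.5).astype(np.float32));m=np.zeros((400*s,640*s),np.uint8)
    cv2.fillConvexPoly(m,np.round(h*16).astype(np.int32),1,shift=4);return cv2.resize(m.astype(np.float32),(640,400),interpolation=cv2.INTER_AREA)
def Rw(yaw,tip): return R.from_euler("ZY",[yaw,-tip]).as_matrix() # window axes: x fwd/up
E
cat > fit.py <<'E'
from h import *
sc=lambda u,v:[(u+.5)/7-.5+273,(v+.5)/7-.5+268]
tp=lambda u,v:[(u-399+.5)/7-.5+413,(v+.5)/7-.5+78]
# (cam, x(0 front,1 rear), y sign, z (0 top,1 bottom), pixel)
obs=[("scene",0,1,0,sc(188,37),1),("scene",0,-1,0,sc(17,177),1),("scene",1,-1,0,sc(198,350),1),("scene",1,1,0,sc(371,205),1),("scene",1,-1,1,sc(211,425),.4),
("top",0,1,0,tp(470,402),1),("top",0,-1,0,tp(673,438),1),("top",1,-1,0,tp(725,194),1),("top",1,1,0,tp(532,162),.5),("top",0,1,1,tp(459,412),.5),("top",0,-1,1,tp(640,451),.4)]
def pts(p,L,W,H):
    Rm=Rw(p[3],p[4]);return np.array([p[:3]+Rm@[x*L,s*W/2,H/2-z*H] for _,x,s,z,_,_ in obs])
def res(p,full=True):
    L,W,H=p[5:8];P=pts(p,L,W,H);r=[]
    for i,(n,_,_,_,px,w) in enumerate(obs): r+=list((proj(n,P[i])[0]-px)*w)
    return np.array(r+[(L-.08)/.0007])
s=least_squares(res,[.6,-.35,.25,0,.3,.08,.06,.045])
c=np.sqrt(np.diag(np.linalg.inv(s.jac.T@s.jac)))*.25
print("win",np.round(s.x[:3],4),"yaw tip deg",np.degrees(s.x[3:5]).round(2),"LWH",s.x[5:].round(4));print(c.round(4));print(s.fun.round(2))
np.save("win.npy",s.x)
E
cat > magfit.py <<'E'
from h import *
for k in o:
    if isinstance(k,tuple) and k[1]=="short_mag_center": print(k,[d["pixel"] for d in o[k]])
m=[d for d in o["top","short_mag_center"] if abs(d["pixel"][0]-268)<6][0]["region"].astype(np.float32)
def cost(p,n="top",mm=m): return np.abs(mask(n,box(np.r_[p[:2],.05],R.from_euler("z",p[2]).as_matrix(),(-.03,.03),(-.016,.016),(-.042,.042)))-mm).sum()
b=None
for y in np.radians([8,13,18]):
    r=minimize(cost,[.45,.14,y],method="Nelder-Mead",options=dict(initial_simplex=[[.45,.14,y],[.42,.14,y],[.45,.11,y],[.44,.13,y+.1]]))
    print(r.x.round(4),np.degrees(r.x[2]),r.fun,m.sum())
    if b is None or r.fun<b.fun:b=r
np.save("mag.npy",b.x)
v=[d for d in o["scene","short_mag_center"] if abs(d["pixel"][0]-350)<8]
if v: 
    P=box(np.r_[b.x[:2],.05],R.from_euler("z",b.x[2]).as_matrix(),(-.03,.03),(-.016,.016),(-.042,.042));M=mask("scene",P)>.5
    print("scene IoU",(M&v[0]["region"]).sum()/(M|v[0]["region"]).sum())
E
python3 fit.py; python3 magfit.py
```

```text
win [ 0.6671 -0.2401  0.2638] yaw tip deg [-12.33  12.34] LWH [0.0798 0.0619 0.035 ]
[0.0003 0.0002 0.001  0.0038 0.0091 0.0002 0.0004 0.0019]
[ 0.43  0.19 -0.07 -0.32  0.35  0.18  1.24 -0.31  0.8  -0.13  1.34  0.4
 -0.38  1.19  0.57  0.61  0.35 -0.37  0.11 -0.05  0.29  0.02 -0.35]
('scene', 'short_mag_center') [[313.5, 152.6], [350.4, 186.2]]
('top', 'short_mag_center') [[245.4, 264.3], [268.1, 205.7]]
[0.4301 0.0133 0.347 ] 19.88061935473523 604.3125 307.0
[0.4224 0.0347 0.2994] 17.15623537595295 605.5625 307.0
[0.4045 0.0174 0.692 ] 39.6496623613985 605.0625 307.0
scene IoU 0.0
```

```bash
python3 - <<'E'
s=open('fit.py').read()
s=s.replace("(proj(n,P[i])[0]-px)*w)","(proj(n,P[i])[0]+p[8:10]*(n=='scene')+p[10:12]*(n=='top')-px)*w/.25)")
s=s.replace("[(L-.08)/.0007])","[(L-.08)/.0007,(W-.062)/.001,(H-.046)/.002]+list(p[8:]))").replace(".06,.045]",".06,.045,0,0,0,0]").replace("))*.25","))").replace("s.x[5:]","s.x[5:8]").replace('print(s.fun','print("off",s.x[8:].round(2));print(s.fun')
open('fit.py','w').write(s)
m=open('magfit.py').read()
m=m.replace("b=None","g=least_squares(lambda q:proj('top',np.r_[q,.07])[0]-[268.1,205.7],[.5,.1]).x;print('g',g);b=None").replace("[.45,.14,y]","[g[0],g[1],y]").replace("[.42,.14,y],[.45,.11,y],[.44,.13,y+.1]","[g[0]+.01,g[1],y],[g[0],g[1]+.01,y],[g[0],g[1],y+.1]")
open('magfit.py','w').write(m)
E
python3 fit.py; python3 magfit.py
```

```text
win [ 0.6666 -0.2393  0.2592] yaw tip deg [-12.01  11.02] LWH [0.0787 0.0622 0.0409]
[1.600e-03 1.500e-03 3.400e-03 4.000e-03 1.030e-02 4.000e-04 4.000e-04
 1.400e-03 7.703e-01 9.623e-01 8.099e-01 8.176e-01]
off [-0.54  0.15  0.26 -1.26]
[-0.35  0.5  -2.2  -0.8  -0.76  1.05  2.35 -1.46  2.72  1.66  3.96 -1.25
 -2.4   1.39 -0.74  1.51 -0.27 -1.68 -1.3  -0.6  -0.27 -0.47 -1.91  0.21
 -2.57 -0.54  0.15  0.26 -1.26]
('scene', 'short_mag_center') [[313.5, 152.6], [350.4, 186.2]]
('top', 'short_mag_center') [[245.4, 264.3], [268.1, 205.7]]
g [0.53543022 0.16141362]
[0.5468 0.166  0.3157] 18.08766915935285 74.1875 307.0
[0.5468 0.166  0.3157] 18.085746814722164 74.125 307.0
[0.5448 0.1653 0.3167] 18.148333848488722 73.75 307.0
scene IoU 0.7607726597325408
```

```bash
cat > ov.py <<'E'
from h import *
t=lambda u,v:np.array([(u-400+.5)/4-.5+217,(v-300+.5)/4-.5+170])
pk=[t(420,396),t(764,312),t(455,563)]; loc=np.array([[.06,.125,.008],[.06,-.125,.008],[-.06,.125,.008]])
d=least_squares(lambda q:np.concatenate([proj("top",np.r_[q[:2],0]+R.from_euler("z",q[2]).apply(l))[0]-p for l,p in zip(loc,pk)]),[.54,.16,.2])
D=d.x;print("dock",D.round(4),np.degrees(D[2]),d.fun.round(2))
m=np.load("mag.npy");Rd=R.from_euler("z",D[2]);print("mag in dock",Rd.inv().apply(np.r_[m[:2]-D[:2],0]).round(4))
w=np.load("win.npy");s=8
def view(n,c,r,W,H):
    im=cv2.resize(np.clip(o[n+"avg"]*1.3+15,0,255).astype(np.uint8)[r:r+H,c:c+W,::-1],None,fx=s,fy=s,interpolation=cv2.INTER_CUBIC)
    def bx(P,col):
        q=np.round(((proj(n,P)-[c,r]+.5)*s-.5)).astype(int)
        for i in range(8):
            for b in(1,2,4):
                if not i&b: cv2.line(im,tuple(q[i].tolist()),tuple(q[i|b].tolist()),col,1,cv2.LINE_AA)
    bx(box(np.r_[m[:2],.05],R.from_euler("z",m[2]).as_matrix(),(-.03,.03),(-.016,.016),(-.042,.042)),(0,0,255))
    bx(box(np.r_[D[:2],0],Rd.as_matrix(),(-.052,.052),(-.0195,.0195),(.008,.022)),(0,255,0))
    bx(box(np.r_[D[:2],0],Rd.as_matrix(),(-.06,.06),(-.125,.125),(0,.008)),(255,128,0))
    bx(box(w[:3],Rw(*w[3:5]),(0,w[5]),(-w[6]/2,w[6]/2),(-w[7]/2,w[7]/2)),(0,0,255))
    return im
cv2.imwrite("pics/ov.png",np.vstack([np.hstack([view("scene",325,160,50,37),view("top",243,185,50,37)]),np.hstack([view("scene",275,271,50,38),view("top",418,97,50,38)])]))
E
python3 ov.py
```

```text
dock [0.5481 0.1658 0.2454] 14.058616229264555 [-0.16  0.11  0.01  0.1   0.15 -0.2 ]
mag in dock [-0.0033  0.0002  0.    ]
```

View pics/ov.png

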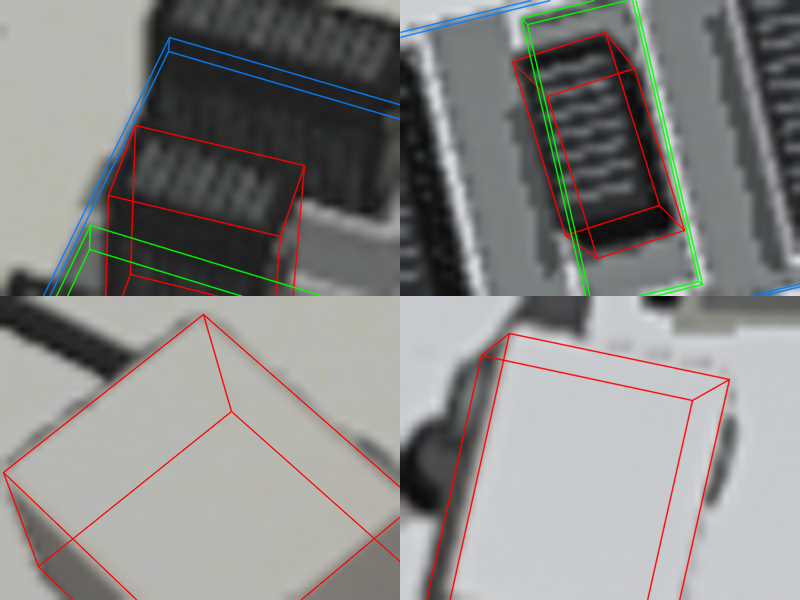

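The overlay fits the reader. The top-view mask pulled the magazine's yaw towards its shadow, and the stripes suggest about 14.5°, the same as the dock. The grasp tolerance is generous, so I'll check reachability and pick, then measure the magazine in hand.

```bash
cat > plan.py <<'E'
from h import *
from rig import *
V=np.diag([-1,1,-1.])
qt=lambda Rm:(lambda q:[q[3],q[0],q[1],q[2]])(R.from_matrix(Rm@V).as_quat())
G=np.array([0,0,.012-tcp_to_grasp]) # TCP in magazine frame
def target(back=0.,w=None,dm=np.zeros(3)):
    w=np.load("win.npy") if w is None else w; Rm=Rw(*w[3:5])
    c=w[:3]+Rm@np.array([-.110-back,0,0]); return c+Rm@(G+dm),qt(Rm)
E
python3 - <<'E'
from plan import *
Rm=R.from_euler("z",np.radians(14.5)).as_matrix(); c=np.array([.5468,.1645,.05]); q=qt(Rm); p=c+Rm@G
up=np.array([0,0,.19])
for b in(0,.07):print(inverse_kinematics(*target(b)),target(b))
print(inverse_kinematics(p+[0,0,.1],q),inverse_kinematics(p,q))
gripper_to(.052)
move_ptp(p+[0,0,.1],q)
print(move_l(p,vel=.12,stop_force=8),get_position(),get_contact_force())
gripper_to(.02,25); print(get_width(),get_contact_force())
print(move_l(p+up,vel=.15),get_width(),get_contact_force(),get_time_s())
E
```

```text
[-0.01929237  0.09888612 -0.29518224  0.04330845 -0.98820387 -1.78147786] (array([ 0.56222026, -0.21707756,  0.2315217 ]), [np.float64(0.09549697449300862), np.float64(0.10410635120266089), np.float64(0.9899198614548618), np.float64(-0.010043077174701208)])
[ 0.01144032 -0.01164981 -0.44716048  0.05160743 -0.948141   -1.81796642] (array([ 0.49501435, -0.20278386,  0.21814051]), [np.float64(0.09549697449300862), np.float64(0.10410635120266089), np.float64(0.9899198614548618), np.float64(-0.010043077174701208)])
[ 0.63478585  0.23452642 -0.30380568  0.         -1.03246423 -1.95250944] [ 0.63478585  0.34196755 -0.41785506  0.         -0.81097372 -1.95250944]
False [0.54732389 0.16473668 0.0438374 ] [0.41648527 1.77745817 0.57052926]
0.03166044229023919 [-0.58403235  0.65694215  2.09880453]
False 0.0316652129558576 [-0.73702496  0.01904376 -1.5683412 ] 8.2917
```

```bash
cat > snap.py <<'E'
from plan import *
def snap(tag,k=6):
    o2=o
    for n in("scene","top"):
        ps=[read_camera(n) for _ in range(k)]; o2[n+tag]=np.mean([p["image"].astype(float) for p in ps],0)
    pickle.dump(o2,open("d0.pkl","wb"))
E
python3 - <<'E'
from snap import *
move_ptp(*target(.08)); move_l(*target(.015),vel=.08)
wait(.3); snap("B"); print(get_position(),get_width(),get_contact_force(),get_time_s())
im=np.hstack([cv2.resize(np.clip(o[n+"B"]*1.3+15,0,255).astype(np.uint8)[r:r+100,c:c+80,::-1],None,fx=5,fy=5,interpolation=cv2.INTER_CUBIC) for n,c,r in(("scene",250,235),("top",395,85))])
cv2.imwrite("pics/B.png",im)
E
```

```text
[ 0.54779479 -0.21400427  0.22860406] 0.03187287406196128 [-1.30579825 -0.08190057 -1.27616467] 11.5333
```

View pics/B.png

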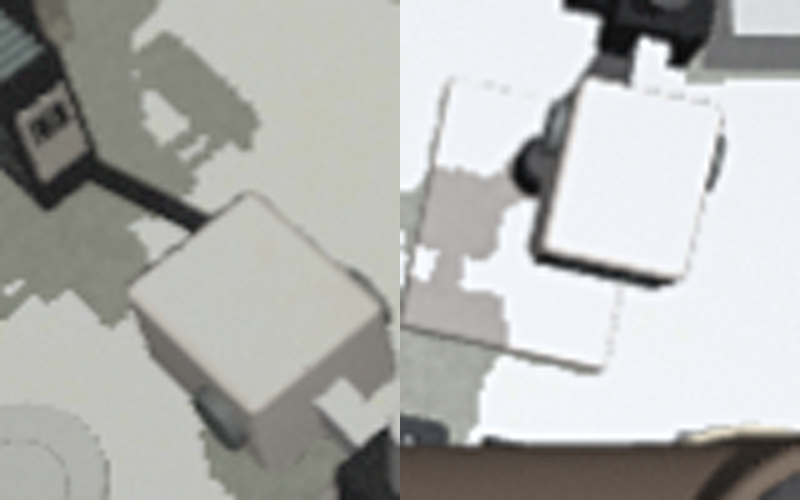

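The held magazine's label is visible in the scene view at about crop (55,135), facing the window. The arm hides the magazine in the top view. I'll check camera agreement using the dock, and the in-hand offset using the label.

```bash
cat > ov2.py <<'E'
from snap import *
D=np.array([.5481,.1658,.2454]);Rd=R.from_euler("z",D[2]).as_matrix()
Rt=R.from_quat(np.roll(get_tool_rot(),-1)).as_matrix();Rm=Rt@V.T; c=get_position()-Rm@G
print("mag",c,np.degrees(R.from_matrix(Rm).as_euler("ZYX")))
def view(c0,r0,W,H,s,polys):
    im=cv2.resize(np.clip(o["sceneB"]*1.3+15,0,255).astype(np.uint8)[r0:r0+H,c0:c0+W,::-1],None,fx=s,fy=s,interpolation=cv2.INTER_CUBIC)
    for P,col in polys:
        q=np.round((proj("scene",np.array(P))-[c0,r0]+.5)*s-.5).astype(int);cv2.polylines(im,[q],True,col,1,cv2.LINE_AA);print(q.tolist())
    return im
rect=lambda x,y,z,off=0:[np.r_[D[:2],0]+Rd@[a*x,off+b*y,z] for a,b in((1,1),(1,-1),(-1,-1),(-1,1))]
lab=lambda y,z:[c+Rm@[.030,a*y,b*z] for a,b in((1,1),(1,-1),(-1,-1),(-1,1))]
a=view(314,165,80,80,5,[(rect(.06,.125,.008),(255,128,0)),(rect(.052,.0195,.022),(0,200,0)),(rect(.056,.0235,.022),(0,200,0))])
b=view(243,240,40,40,10,[(lab(.012,.022),(0,0,255)),(lab(.016,.042),(255,0,0))])
cv2.imwrite("pics/ov2.png",np.hstack([a,b]))
E
python3 ov2.py
```

```text
mag [ 0.54652415 -0.21373389  0.23527881] [-1.20040062e+01 -1.10136531e+01 -1.73230341e-03]
[[351, 54], [210, 389], [3, 321], [160, -2]]
[[283, 168], [261, 221], [86, 166], [111, 116]]
[[292, 165], [266, 228], [77, 170], [107, 109]]
[[208, 127], [255, 257], [165, 325], [115, 196]]
[[201, 54], [290, 302], [172, 392], [75, 146]]
```

View pics/ov2.png

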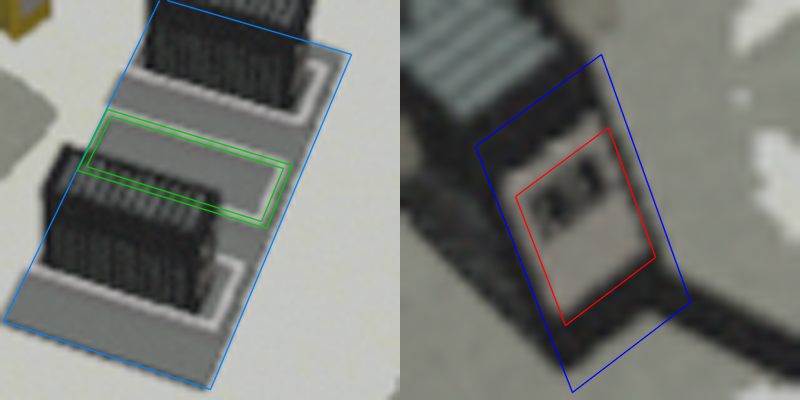

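```bash
cat > meas.py <<'E'
from snap import *
from scipy import ndimage as nd
Rt=R.from_quat(np.roll(get_tool_rot(),-1)).as_matrix();Rm=Rt@V.T; c=get_position()-Rm@G
g=o["sceneB"].mean(2); 
print(g[250:276,250:272].astype(int))
# dock: gray plate polygon edge fit in both images -> match plate outline by gradient along edge normals
def edge_off(n,img,D,segs):
    r=[]
    Rd=R.from_euler("z",D[2]).as_matrix()
    for a,b in segs:
        for t in np.linspace(.08,.92,25):
            P=np.r_[D[:2],0]+Rd@(np.array(a)*(1-t)+np.array(b)*t);P2=np.r_[D[:2],0]+Rd@(np.array(b)+0.)
            p=proj(n,P)[0];d=proj(n,P2)[0]-p;d/=np.linalg.norm(d);nn=np.array([-d[1],d[0]])
            s=np.arange(-4,4.01,.1);q=p+s[:,None]*nn
            f=nd.gaussian_filter1d(nd.map_coordinates(img,[q[:,1],q[:,0]],order=1),4);e=np.abs(np.gradient(f));k=e.argmax()
            if e[k]>1.0: r.append((s[k],nn))
    return r
z=.008;C=lambda x,y:[x*.06,y*.125,z]
D=np.array([.5481,.1658,.2454])
for n,k,segs in(("top","topavg",[(C(1,1),C(1,-1)),(C(1,-1),C(-1,-1)),(C(-1,1),C(1,1))]),("scene","sceneB",[(C(1,1),C(1,-1)),(C(-1,-1),C(1,-1))])):
    for sg in segs:
        r=edge_off(n,o[k].mean(2),D,[sg]); print(n,sg[0],sg[1],len(r),np.median([x[0] for x in r]).round(2),np.std([x[0] for x in r]).round(2),r[0][1].round(2))
E
python3 meas.py
```

```text
[[60 47 27 19 16 17 16 13 14 15 14 13 15 45 78 91 89 89 89 89 91 91]
 [33 20 22 14 15 15 13 14 17 12 15 39 50 36 71 91 91 89 90 89 91 91]
 [16 11 18 16 14 15 14 14 14 16 28 63 70 37 64 89 89 88 89 89 89 89]
 [15 15 16 17 20 15 14 15 15 39 65 80 78 51 44 74 87 88 90 88 90 91]
 [16 15 14 13 14 16 14 39 75 87 83 81 77 67 27 60 88 90 90 91 90 91]
 [17 13 13 16 15 16 29 56 81 86 68 52 56 66 36 45 77 90 90 90 90 89]
 [16 17 15 16 18 37 65 78 75 60 47 18 36 64 62 33 71 90 91 88 88 88]
 [16 17 16 39 74 87 82 78 58 49 40 17 20 58 71 37 63 92 91 90 90 89]
 [16 14 18 55 85 86 71 55 38 45 40 41 13 41 57 40 45 76 90 89 91 90]
 [19 15 14 55 82 68 49 27 17 32 39 35 27 49 73 63 31 65 88 88 89 89]
 [29 14 15 42 68 69 34 35 16 22 34 43 52 72 86 73 37 62 88 85 88 90]
 [34 21 15 27 59 75 46 41 15 28 43 62 80 84 86 82 61 43 74 87 90 91]
 [31 30 13 17 44 71 64 44 50 39 64 80 86 85 85 84 71 40 62 89 91 89]
 [24 22 23 15 35 66 74 47 61 75 81 83 84 84 85 84 73 40 44 76 90 90]
 [27 23 22 16 19 56 78 68 80 84 85 85 85 84 84 85 78 53 33 69 89 91]
 [26 27 20 13 15 38 70 82 83 85 85 85 86 85 84 76 57 35 19 62 89 
[... 365 characters left out ...]
 23 15 19 35 40 22 15 15 13 17 16 29 50 50 21 16 16]
 [88 87 86 72 43 23 14 14 17 15 11 13 16 13 16 29 58 78 80 71 51 22]
 [88 86 88 86 72 37 25 12 13 18 13 15 13 17 41 68 81 87 86 85 79 71]
 [85 87 89 88 85 74 45 15 15 15 19 13 32 60 79 84 88 88 87 89 88 86]
 [85 88 90 89 88 86 72 37 13 12 15 28 61 83 86 87 88 88 88 88 89 89]]
top [0.06, 0.125, 0.008] [0.06, -0.125, 0.008] 25 -0.1 0.9 [0.24 0.97]
top [0.06, -0.125, 0.008] [-0.06, -0.125, 0.008] 25 0.1 0.22 [-0.97  0.24]
top [-0.06, 0.125, 0.008] [0.06, 0.125, 0.008] 25 -0.5 0.2 [ 0.98 -0.21]
scene [0.06, 0.125, 0.008] [0.06, -0.125, 0.008] 25 0.7 0.67 [-0.92 -0.39]
scene [-0.06, -0.125, 0.008] [0.06, -0.125, 0.008] 25 0.9 0.11 [-0.31  0.95]
```

```bash
cat > joint.py <<'E'
from h import *
src=open("fit.py").read().split("def pts")[0]; exec(src)
# pre-grasp magazine in the top view: dark region
g=o["topavg"].mean(2);dk=np.zeros((400,640),np.float32);sl=np.s_[186:226,252:285]
dk[sl]=g[sl]; from scipy import ndimage as nd
import sys
lb,k=nd.label((g[sl]<45)&(g[sl]>0));big=1+np.argmax(nd.sum_labels(np.ones_like(lb),lb,range(1,k+1)))
m=np.zeros((400,640),np.float32);m[sl]=nd.binary_fill_holes(nd.binary_closing(lb==big,iterations=2))
f=lambda p:np.abs(mask("top",box(np.r_[p[:2],.05],R.from_euler("z",p[2]).as_matrix(),(-.03,.03),(-.016,.016),(-.042,.042)))-m).sum()
s0=[.546,.164,.25];r=minimize(f,s0,method="Nelder-Mead",options=dict(initial_simplex=[s0,[.552,.164,.25],[.546,.170,.25],[.546,.164,.33]]))
mt=r.x;print("mag top",mt.round(4),np.degrees(mt[2]).round(1),r.fun,m.sum())
pm=np.array([.5468,.1645,.05]); 
mtpx=proj("top",np.r_[mt[:2],.07])[0]
y0=np.radians(14.5);pred=pm+np.array([0,0,.02])
cB=np.array([.54652415,-.21373389,.23527881]);RB=Rw(np.radians(-12.004),np.radians(11.0137))
dockpx_t=proj("top",[.5481,.1658,.008])[0]+[-.3,-.1]; dockpx_s=proj("scene",[.5481,.1658,.008])[0]+[-1.02,.61]
def res(p):
    L,W,H=p[5:8];bs,bt=p[8:10],p[10:12];dx,dz,dy=p[12:15];Rm=Rw(p[3],p[4]);r=[]
    for n,x,s,z,px,w in obs:
        r+=list((proj(n,p[:3]+Rm@[x*L,s*W/2,H/2-z*H])[0]+(bs if n=="scene" else bt)-px)*w/.4)
    r+=list((proj("scene",[*p[15:17],.008])[0]+bs-dockpx_s)/.3)+list((proj("top",[*p[15:17],.008])[0]+bt-dockpx_t)/.3)
    r+=list((proj("scene",cB+RB@[.03+dx,0,dz])[0]+bs-[260.3,260.8])/.35)
    r+=list((proj("top",pred+[dx*np.cos(y0)-dy*np.sin(y0),dx*np.sin(y0)+dy*np.cos(y0),0])[0]+bt-mtpx)/.5)
    return np.array(r+[(L-.08)/.0007,(W-.062)/.001,(H-.046)/.002,dx/.003,dz/.0007,dy/.002]+list(p[8:12]/.8))
s=least_squares(res,[.667,-.24,.26,-.2,.2,.08,.062,.046,0,0,0,0,0,0,0,.548,.166],x_scale=np.r_[np.ones(8)*.01,np.ones(4),np.ones(5)*.01],loss="soft_l1")
c=np.sqrt(np.diag(np.linalg.inv(s.jac.T@s.jac)))
print("win",s.x[:3].round(4),"deg",np.degrees(s.x[3:5]).round(2),"LWH",s.x[5:8].round(4),"bs,bt",s.x[8:12].round(2),"dx dz dy",s.x[12:15].round(4))
print("sd",c[:3].round(4),np.degrees(c[3:5]).round(2),c[12:15].round(4));print(s.fun.round(1))
np.save("win2.npy",s.x)
E
python3 joint.py
```

```text
mag top [0.5456 0.1666 0.2499] 14.3 22.875 374.0
win [ 0.6679 -0.2419  0.2618] deg [-11.89  11.27] LWH [0.0788 0.0618 0.0433] bs,bt [-0.1  -0.22 -1.16 -0.34] dx dz dy [-0.0028  0.0003 -0.0003]
sd [0.0014 0.0011 0.0025] [0.48 1.23] [0.0017 0.0008 0.0015]
[-0.6  0.3 -1.6 -0.5 -0.2  0.8  1.6 -0.9  2.1  1.8  3.  -0.6 -1.2  0.9
 -0.1  0.4  0.1 -1.3 -0.9 -0.2 -0.4 -0.3  0.4 -0.8  0.8  0.  -0.1  1.2
 -0.   0.4 -1.7 -0.2 -1.4 -0.9  0.5 -0.1 -0.1 -0.3 -1.4 -0.4]
```

```bash
cat > edge.py <<'E'
from h import *
from scipy import ndimage as nd
x=np.load("win2.npy");L,W,H=.08,.062,.046;bs,bt=x[8:10],x[10:12]
E=dict(front=((0,1,1),(0,-1,1)),right=((0,-1,1),(1,-1,1)),rear=((1,-1,1),(1,1,1)),left=((1,1,1),(0,1,1)),frontbot=((0,1,-1),(0,-1,-1)),leftbot=((0,1,-1),(1,1,-1)),rightbot=((0,-1,-1),(1,-1,-1)),rearbot=((1,-1,-1),(1,1,-1)),fr=((0,-1,1),(0,-1,-1)),rr=((1,-1,1),(1,-1,-1)))
use=dict(scene=["front","right","rear","left","rightbot"],top=["front","right","rear","left","frontbot"])
P=lambda p,a:p[:3]+Rw(p[3],p[4])@[a[0]*p[5],a[1]*p[6]/2,a[2]*p[7]/2]
def prof(n,p,e,show=True):
    b=bs if n=="scene" else bt;img=o[n+"avg"].mean(2)
    A=proj(n,P(p,E[e][0]))[0]+b;B=proj(n,P(p,E[e][1]))[0]+b;d=(B-A)/np.linalg.norm(B-A);nn=np.array([-d[1],d[0]]);mid=(proj(n,P(p,(0.5,0,0)))[0]+b)
    if nn@((A+B)/2-mid)<0: nn=-nn   # outward
    s=np.arange(-3.5,3.51,.5);t=np.linspace(.12,.88,21)
    q=A+(B-A)*t[:,None,None]+nn*s[:,None];f=nd.map_coordinates(img,[q[...,1],q[...,0]],order=1)
    return s,f
if __name__=="__main__":
    p=np.r_[x[:5],L,W,H]
    for n in use:
        for e in use[n]:
            s,f=prof(n,p,e)
            print(n,e,"in->out");[print("   ",np.median(k,0).astype(int)) for k in(f[:10],f[11:])]
E
python3 edge.py
```

```text
scene front in->out
    [127 128 128 126 122 112  94  80  83  90  87  92 102 107 113]
    [128 128 128 127 124 115 101  93 101 118 126 129 129 128 128]
scene right in->out
    [128 128 128 127 125 122 117 106  91  76  70  66  65  65  65]
    [128 127 127 126 125 122 118 109  95  80  69  66  65  65  65]
scene rear in->out
    [127 127 127 126 121 112 100  90  85  83  83  82  82  82  82]
    [126 126 126 125 121 114 103  92  84  82  81  81  81  81  80]
scene left in->out
    [126 126 126 126 125 121 115 106  96  92  97 108 120 125 127]
    [127 128 128 128 127 125 120 114 112 116 122 127 128 128 128]
scene rightbot in->out
    [ 65  65  64  64  63  61  70  89 110 121 125 127 127 127 127]
    [72 70 68 67 66 62 56 53 52 53 56 63 73 78 80]
top front in->out
    [145 146 146 146 143 133 115  89  60  35  20  26  43  80 114]
    [145 145 146 146 144 137 119  95  67  42  24  24  44  76 109]
top right in->out
    [144 145 145 145 144 142 135 132 134 139 143 144 145 144 144]
    [144 144 144 145 146 145 136 111  83  72  82 104 127 141 146]
top rear in->out
    [144 144 143 141 133 133 136 139 142 144 144 144 132 120 109]
    [144 145 145 142 130 108  84  67  62  61  61  60  59  57  57]
top left in->out
    [144 144 145 145 145 143 138 125 105  82  64  54  59  67  66]
    [145 145 145 146 146 145 142 131 114  90  67  50  44  44  47]
top frontbot in->out
    [138 121  98  69  41  23  21  35  68 106 133 143 148 147 146]
    [139 127 104  77  49  27  22  31  59  95 122 139 145 147 146]
```

```bash
cat > fit3.py <<'E'
from edge import *
p0=np.r_[x[:5],L,W,H]
off={("scene","front"):(-.2,-.2,.35),("scene","right"):(.25,.4,.3),("scene","rear"):(-.75,-.6,.3),("scene","left"):(.6,.5,.5),("top","front"):(.1,.2,.3),("top","right"):(0,None,.4),("top","rear"):(-1.15,-.9,.35),("top","left"):(.75,.9,.3),("top","frontbot"):(.7,.85,.3),("scene","rightbot"):(-.1,None,.4)}
ob=[]
for (n,e),v in off.items():
    b0=bs if n=="scene" else bt;A=proj(n,P(p0,E[e][0]))[0]+b0;B=proj(n,P(p0,E[e][1]))[0]+b0
    d=(B-A)/np.linalg.norm(B-A);nn=np.array([-d[1],d[0]]);
    if nn@((A+B)/2-proj(n,P(p0,(.5,0,0)))[0]-b0)<0:nn=-nn
    for t,h in((.3,v[0]),(.7,v[1])):
        if h is not None: ob.append((n,e,t,A+(B-A)*t+nn*h,nn,v[2]))
def run(Lp=(.08,.0004),fixtip=None):
    def res(p):
        q=p.copy()
        if fixtip is not None:q[4]=fixtip
        r=[]
        for n,e,t,px,nn,sg in ob:
            b=p[8:10] if n=="scene" else p[10:12]
            A=proj(n,P(q,E[e][0]))[0]+b;B=proj(n,P(q,E[e][1]))[0]+b;d=(B-A)/np.linalg.norm(B-A)
            r.append(((px-A)@np.array([-d[1],d[0]]))/sg)
        return np.array(r+[(q[5]-Lp[0])/Lp[1],(q[6]-.062)/.003,(q[7]-.046)/.003]+list((p[8:12]-x[8:12])/.4))
    s=least_squares(res,np.r_[p0,x[8:12]],x_scale=np.r_[np.ones(8)*.01,np.ones(4)],loss="soft_l1")
    return s
for a in((.08,.0004),(.08,.002)):
    s=run(a);c=np.sqrt(np.diag(np.linalg.pinv(s.jac.T@s.jac)))
    print(s.cost.round(2),s.x[:3].round(4),np.degrees(s.x[3:5]).round(2),s.x[5:8].round(4),s.x[8:].round(2),"sd",c[:3].round(4),np.degrees(c[3:5]).round(2))
    if a[1]<.001: np.save("win3.npy",s.x);print(dict(zip([f"{a[0][0]}{a[1]}{a[2]}" for a in ob],s.fun.round(1))))
for t in(10,13,16,19,22): s=run(fixtip=np.radians(t));print(t,s.cost.round(2),s.x[:3].round(4),s.x[5:8].round(4))
E
python3 fit3.py
```

```text
4.56 [ 0.6672 -0.2407  0.2603] [-12.4   11.08] [0.0792 0.0638 0.046 ] [-0.1  -0.25 -1.12 -0.38] sd [0.0009 0.0008 0.0022] [0.83 1.05]
{'sfront0.3': np.float64(-0.7), 'sfront0.7': np.float64(-1.0), 'sright0.3': np.float64(0.2), 'sright0.7': np.float64(0.2), 'srear0.3': np.float64(-0.7), 'srear0.7': np.float64(-0.6), 'sleft0.3': np.float64(0.2), 'sleft0.7': np.float64(-0.3), 'tfront0.3': np.float64(-1.2), 'tfront0.7': np.float64(-1.2), 'tright0.3': np.float64(0.3), 'trear0.3': np.float64(-0.4), 'trear0.7': np.float64(0.0), 'tleft0.3': np.float64(0.0), 'tleft0.7': np.float64(0.1), 'tfrontbot0.3': np.float64(0.6), 'tfrontbot0.7': np.float64(0.8), 'srightbot0.3': np.float64(-0.8)}
2.29 [ 0.6674 -0.2408  0.2611] [-12.35  10.33] [0.0782 0.0637 0.0462] [-0.1  -0.2  -1.16 -0.34] sd [0.0008 0.0008 0.0021] [0.78 0.83]
10 5.12 [ 0.6669 -0.2407  0.2614] [0.0788 0.0637 0.0456]
13 6.34 [ 0.6677 -0.2407  0.2588] [0.0799 0.0638 0.0458]
16 18.01 [ 0.669  -0.2408  0.257 ] [0.0805 0.0639 0.0448]
19 33.87 [ 0.6708 -0.2408  0.2555] [0.0806 0.064  0.0432]
22 50.76 [ 0.6726 -0.241   0.2544] [0.0805 0.0642 0.041 ]
```

```bash
python3 - <<'E'
from snap import *
w=np.array([.6675,-.2412,.2608,np.radians(-12.2),np.radians(11.1)])
p,q=target(0,w,np.array([.0025,0,0]))
move_l(p,q,vel=.05); wait(.5); snap("C",4)
print(p,get_position(),get_width(),get_contact_force(),np.abs(get_qd()).max(),get_time_s())
for k in("B","C"):
    g=o["scene"+k].mean(2)
print("head moved px diff", np.abs(o["sceneC"]-o["sceneB"])[290:330,285:320].mean(), np.abs(o["topC"]-o["topavg"])[100:138,432:455].mean())
Rm=Rw(*w[3:5]);c=get_position()-Rm@(G+[.0025,0,0]);b=np.array([-.1,-.24])
c0,r0,s=243,232,8
im=cv2.resize(np.clip(o["sceneC"]*1.3+15,0,255).astype(np.uint8)[r0:r0+74,c0:c0+95,::-1],None,fx=s,fy=s,interpolation=cv2.INTER_CUBIC)
def dr(P,col):
    qq=np.round((proj("scene",np.array(P))+b-[c0,r0]+.5)*s-.5).astype(int);cv2.polylines(im,[qq],True,col,1,cv2.LINE_AA)
r4=((1,1),(1,-1),(-1,-1),(-1,1))
dr([c+Rm@[.03,.012*a,.022*d] for a,d in r4],(0,0,255)); dr([c+Rm@[.03,.016*a,.042*d] for a,d in r4],(255,0,0))
dr([w[:3]+Rm@[.04+.04*a,.031*d,.023] for a,d in r4],(0,200,0)); dr([c+Rm@[.03,0,0],w[:3]],(0,255,255))
cv2.imwrite("pics/C.png",im)
E
```

```text
[ 0.565673   -0.21918422  0.2334311 ] [ 0.56565341 -0.21919455  0.233389  ] 0.03157056299997414 [ 0.57445516  0.22620276 -1.73587777] 0.000600162787170904 12.9667
head moved px diff 1.453472222222222 32.445957284515636
```

View pics/C.png

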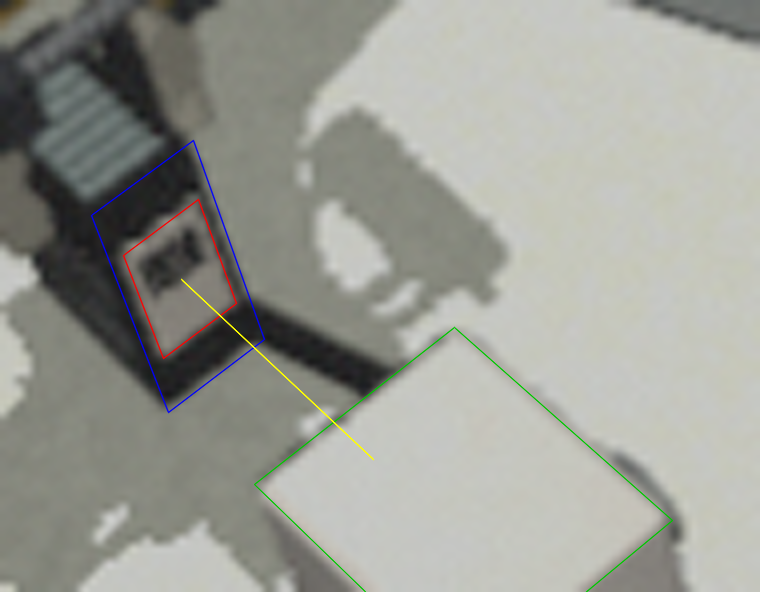

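The label and head overlays match the picture: label centre near crop (180,280), head outline aligned. The top-view difference of 32 may be exposure or the arm in view, so I'll check it before handing in.

```bash
python3 - <<'E'
from snap import *
a,b=[o[k].mean(2)[97:145,418:468].astype(np.float32) for k in("topavg","topC")]
print("means",a[20:40,15:30].mean(),b[20:40,15:30].mean())
s0,s1=[o[k].mean(2)[270:335,270:330].astype(np.float32) for k in("sceneavg","sceneC")]
for n,u,v in(("top",a,b),("scene",s0,s1)):
    gu,gv=[cv2.magnitude(cv2.Sobel(i,5,1,0),cv2.Sobel(i,5,0,1)) for i in(u/u.mean(),v/v.mean())]
    print(n,"shift",cv2.phaseCorrelate(gu,gv))
p=get_position();wait(.5);print(p-get_position(),get_width(),get_contact_force(),get_time_s())
hand_in()
E
```

```text
means 144.8859 177.93639
top shift ((-0.0021029201973803424, -0.007085026497634317), 1.0000921134402354)
scene shift ((0.05767030876045709, 0.00893801678616768), 0.8491999756406855)
[-3.38560636e-05  9.60954709e-06 -5.96939527e-05] 0.03181561913957349 [-0.40543119 -0.28882268 -0.80626336] 13.4667
the job is handed in; nothing more can be done
```

I lifted the short magazine out of the middle bay and handed the job in with the gripper holding it in front of the reader. The label is aimed at 80 mm out, centred on the window and tipped and turned to match the head. The hand-in gives no verdict, so the placing rests on my own checks.

**Last checks:**
- **Grip and steadiness:** the fingers read 31.8 mm on the 32 mm body. The arm moved less than 0.1 mm over 0.5 s, and the robot's clock stood at 13.5 s of the 38 s.
- **Alignment:** the predicted label and head outlines matched the scene picture.
- **Reader:** it did not move, with an image shift under 0.1 pixel in both views.
- **Long magazines:** both were standing in their bays in a scene picture taken after the lift, and the arm did not go near them again.

**Remaining doubts:**
- **Reader pose:** I fitted the head at 12° of heading and 11° of tip. The tip is good to about 1° and the window height to about 2 mm.
- **Distance to the window:** the two cameras disagreed by about 1 pixel, so I corrected for that. I also estimated the magazine sits about 2.5 mm off along its length in the grip, with 1–2 mm of doubt.
- **Magazine in the top view:** the arm hides it there, so its final placing was confirmed only in the scene view and from the arm's own position reading.
- **Top-view brightness:** the top picture of the reader differed in brightness between shots. With no shift in the edges, I took it to be exposure.

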